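Put the tea light away in a push-open drawer and latch both drawers

ROBOT

A 6-joint arm with a two-finger parallel gripper is mounted at the origin on a cart in front of the work surface, level with it; the furniture and walls round the work are solid. World frame = base frame: x ahead of the robot, y to its left, z up, the work surface at z = 0. Lengths are in mm, angles in rad, forces in N, time in s.
With the tool pointing down it reaches from about 275 to 750 mm from the base axis. Payload 10.2 kg.
Tool frame: the origin (TCP) lies between the finger pads; the fingertips stand 14 mm ahead of it and the grasp point (between the pads) lies 5 mm behind it (tip_reach is the distance from the TCP to the fingertips, in mm); z points along the fingers, y is the line along which they close (so a half turn about z gives the same grasp; the last joint's range is limited). The gripper opens to 85 mm and grips with 20 to 120 N. Pads are 22 mm wide; open, the fingers measure 114 mm over their backs; the gripper's body (76 mm by 85 mm) begins 54 mm behind the grasp point. The pads swing forward as they close: fully open they stand 13 mm farther back than shut.
Start: joints at [1.033, 0.313, 1.498, -0, 1.331, -0.223], TCP at [162.567, 499.203, 245.294] pointing down, gripper open.
Joint ranges: [-2.94, 2.94], [-0.97, 2.17], [0.19, 2.56], [-1.23, 4.37], [0.02, 3.11], [-2.88, 2.88]. Speed limits (rad/s): [2.39, 2.39, 3.01, 3.14, 3.14, 3.14].

INTERFACE

Orientations are given as a unit quaternion [w, x, y, z].
In Python, from rig import * gives the robot as it stands.
- The arm moves only by the tool arm_command, never from a script. Its argument "steps" is a list that holds one entry, the list of rows, each a list of 7 numbers: the opening, from 0 (shut) to 1 (fully open), then the shift along the tool's x, y, z each as a share of 0.05 m, from -1 to 1, then the turn, a rotation vector about the tool's x, y, z each as a share of 0.15 rad, from -1 to 1. A call has 1 to 8 rows; each row shifts and turns the commanded pose from where the row before left it, along the tool's axes as they then stand; what a row does not reach is not made up. A row lasts 1/8 s, in which the tool goes at most 62.5 mm and 10.7 degrees, less where a joint would pass 70% of its speed; a pose out of reach is approached as far as the arm can. A call with a number of a shift or a turn outside -1 to 1 is refused whole. A call with a gripper value outside its range is refused whole. The fingers move at their own pace and stop on an object; "squeeze" is the grip in N (left out, the last holds). Time passes only in rows, so rows that do not move let the fingers close. It gives the time, the measured TCP pose, the force, the opening and the grip force at its end, in the units of the state.
- sense(): the state, without advancing time (a new reading comes with each control period).
- capture(name): name is "side" or "top"; returns the picture (480x640x3 uint8, red, green, blue); there is no depth.
- get_calibration(name): a dict with "intrinsics" (3x3 intrinsics, pixels), "D" ([k1, k2, p1, p2, k3] as OpenCV has them; the pictures are not rectified), "rvec" (rotation vector, rad) and "tvec" (3), from world to camera coordinates, as OpenCV has them. Camera axes: x right, y down, z forward; pixel columns grow to the right and rows downward; lengths in mm; the calibration is good to about 2 mm. A picture is of the moment at which its call begins. get_calibration takes no time and is no camera call.
- finish_job(): hands the job in; it is judged then, once.
The state is a dict: "time_s": time; "joints": joint angles; "dq": joint speeds; "tau": joint torques, N m; "eef_pos": TCP position; "ee_rot": TCP orientation; "force": force on the tool from outside, world axes, zero at the start; "wrist_torque": the same for the moment, N m; "grip_width": opening from 0.0 (shut) to 1.0 (fully open); "grip_force": force on a finger pad.
Only numpy, scipy, OpenCV 4.12 (cv2) and the standard library are available. Lean on these libraries where they do the work, as an engineer would, in place of code of your own. Each camera call takes 0.05 s, during which the arm holds its last target. There are 200 camera calls.

TASK

Put the tea light candle away in the wider of the two handleless push-open drawers: press its front so that it pops open, pull it fully out, set the candle flat on its floor and push the drawer in until its latch holds it shut. The narrow drawer has been left standing open, so push that one shut too, and check that both stay latched shut when you let go (a press too many pops a drawer open again). Leave the salt shaker and the jars where they stand.

Things in the scene. Friction and masses are not known exactly. Their poses are not given: they have to be found in the camera images.
- wide: the wider of the two drawer cases: light wood case open at the front, fixed to the worktop, 200 mm wide (y), 170 mm deep (x), 75 mm high; origin at the centre of its underside, -x is its front; turned by up to 0.12 rad
- wide_front (a point): centre of the outer face of that drawer's flat front panel, 40 mm above the worktop; moves with the drawer. The panel is 200 mm wide, 71 mm tall (4 to 75 mm above the worktop), 12 mm thick, has no handle and faces the case's -x. Axes as the case's. Shut, the panel's back stands 9 mm before the case
- wide_in (a point): point on the wide drawer's inner floor (25 mm above the worktop), moves with the drawer: on its centre line, 44 mm behind the front panel's inner face. Inside the drawer is 164 mm wide (y), from 44 mm before to 100 mm behind this point (x), side walls 33 mm high. Pulled out by 0.11 m, the 118 mm behind the panel are clear of the case's top
- wide_drawer (a joint): m; 0 shut and latched (as at the start), + out (to 0.115), - pressed in (firm stop at -0.008). Latched, it cannot be pulled. Pressing the front past -0.005 (about 10 N) and letting go releases it: a spring throws it out to 0.06-0.07; from there it slides with 1 N friction and stays where left. Pushed in past -0.005 and let go, it returns to 0, latched; a further press releases it
- narrow: the narrower of the two drawer cases: light wood case open at the front, fixed to the worktop, 120 mm wide (y), 170 mm deep (x), 75 mm high; origin at the centre of its underside, -x is its front; turned by up to 0.12 rad
- narrow_front (a point): centre of the outer face of that drawer's flat front panel, 40 mm above the worktop; moves with the drawer. The panel is 120 mm wide, 71 mm tall (4 to 75 mm above the worktop), 12 mm thick, has no handle and faces the case's -x. Axes as the case's. Shut, the panel's back stands 9 mm before the case
- narrow_drawer (a joint): the narrow drawer, left open by 0.068 to 0.09 at the start; same joint values and same push-push latch as the wide drawer
- tea_light: tea light candle: a low round white-metal cup with wax and a wick, 38 mm across, 15 mm high, standing on the worktop left of the cases; origin at the centre of its underside, z up
- salt_shaker: bystander: glass salt shaker with a grey cap, 44 mm across, 90 mm high, standing on the right; origin at the centre of its underside
- spice_jar: bystander: round spice jar with a screw cap, 45 mm across, 106 mm high, standing on the right; origin at the centre of its underside
- honey_jar: bystander: squat honey jar with a screw lid, 68 mm across, 84 mm high, standing at the left behind the candle; origin at the centre of its underside
Not all that is in view belongs to the job. What is shaped like the narrow but orange is not meant.

How it is judged (in metres and radians):
On the way, in this order (a step that is already met when the one before it is completed fails the run):
1. the wide drawer has been released by a press and stands open by more than 30 mm (value of joint wide_drawer above 0.03 m), for 0.2 s.
2. the wide drawer is pulled out farther than the latch throws it, by more than 80 mm (value of joint wide_drawer above 0.08 m), for 0.2 s.
3. the tea light stands flat in the open wide drawer, let go (x of tea_light in the frame of wide_in between -0.04 and 0.1 m and y of tea_light in the frame of wide_in between -0.08 and 0.08 m and z of tea_light in the frame of wide_in between -0.006 and 0.012 m and angle between tea_light's own z axis and vertical below 0.3 rad and value of joint wide_drawer above 0.03 m and contact force between the fingers and tea_light below 0.1 N), for 0.2 s.
At the end, for the whole second after the job is handed in: Both drawers are shut and latched (joint values within 4 mm of 0), and the tea light stands at rest flat on the floor of the wide drawer (its middle within the drawer's inside, its underside within 12 mm of the floor, tilted less than 0.3 rad) (x of tea_light in the frame of wide_in between -0.04 and 0.1 m and y of tea_light in the frame of wide_in between -0.08 and 0.08 m and z of tea_light in the frame of wide_in between -0.006 and 0.012 m and angle between tea_light's own z axis and vertical below 0.3 rad and value of joint wide_drawer between -0.004 and 0.004 m and value of joint narrow_drawer between -0.004 and 0.004 m and linear speed of tea_light below 0.02 m/s); the robot touches nothing.
It fails at once if the salt shaker is moved by more than 40 mm or tipped (distance of salt_shaker from where it was at the start of the episode above 0.04 m or angle between salt_shaker's own z axis and vertical above 0.5 rad).
It fails at once if the spice jar is moved by more than 40 mm or tipped (distance of spice_jar from where it was at the start of the episode above 0.04 m or angle between spice_jar's own z axis and vertical above 0.5 rad).
It fails at once if the honey jar is moved by more than 40 mm or tipped (distance of honey_jar from where it was at the start of the episode above 0.04 m or angle between honey_jar's own z axis and vertical above 0.5 rad).
It also fails if it takes over 72 s, if anything falls off the work surface, if the arm or the gripper's body presses on something with over 40 N, if the wrist force passes 120 N, or if a joint passes its speed limit or range.

## Working session

There is one attempt and no reset: what is moved stays moved. The work goes in short steps, Python scripts to look and compute and a tool call to move; the robot and the scene stay as the last step left them, time stands still between calls to the robot, and variables do not carry over. Pictures are saved under pics/ and viewed, at most 10 in all, crops included, and the job is handed in when it is done.

Besides the shell and the picture viewer there is one more tool, called after ">>>" in YAML: its name, and indented under it one key for each argument. arm_command: Moves the arm, as the interface text tells. Its arguments: {"type":"object","properties":{"steps":{"type":"array"},"squeeze":{"type":"number"}},"required":["steps"]}

```bash
mkdir -p pics
python3 - <<'E'
from rig import *
import cv2
s=sense();print(s)
for n in("top","side"):
    im=capture(n);cv2.imwrite(f"pics/{n}0.png",cv2.cvtColor(im,cv2.COLOR_RGB2BGR))
    print(n,get_calibration(n))
E
```

```text
{'time_s': 0.0, 'joints': array([ 1.03257101e+00,  3.13472868e-01,  1.49844614e+00, -2.10211401e-05,
        1.33103510e+00, -2.23392804e-01]), 'dq': array([-0.00080309,  0.00026648, -0.00114643, -0.00014569,  0.00044185,
       -0.00134081]), 'tau': array([-5.67791813e-04, -4.12270260e+01, -2.59735465e+01, -2.66902116e-04,
        4.31520893e-03,  2.01045862e-05]), 'eef_pos': array([162.45087993, 498.9701741 , 244.71996442]), 'ee_rot': array([-2.43531735e-04,  1.56764426e-01,  9.87635789e-01, -6.35760990e-04]), 'force': array([ 0.67783387, -0.54934911, -0.13620024]), 'wrist_torque': array([ 0.00509015,  0.00564037, -0.02727515]), 'grip_force': 0.0, 'grip_width': 0.9952476613035381}
top {'intrinsics': array([[470.53494962,   0.        , 315.08617752],
       [  0.        , 470.53494962, 241.65618432],
       [  0.        ,   0.        ,   1.        ]]), 'D': array([-0.01129818,  0.        ,  0.        ,  0.        ,  0.        ]), 'rvec': array([ 2.16254373, -2.10852641,  0.17892797]), 'tvec': array([-120.73029302,  543.86486568, 1135.15913822])}
side {'intrinsics': array([[555.64448908,   0.        , 316.4034956 ],
       [  0.        , 555.64448908, 228.4696144 ],
       [  0.        ,   0.        ,   1.        ]]), 'D': array([-0.14213774,  0.        ,  0.        ,  0.        ,  0.        ]), 'rvec': array([ 2.0409758 , -0.58026889,  0.30939546]), 'tvec': array([-529.24080136,  157.46604166, 1569.09171711])}
```

View pics/top0.png

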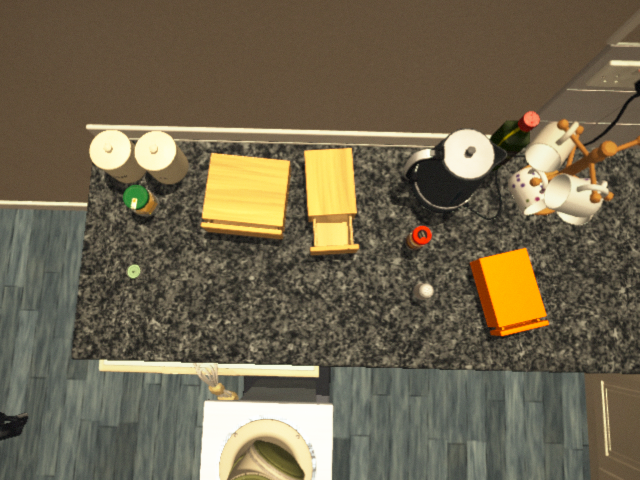

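View pics/side0.png

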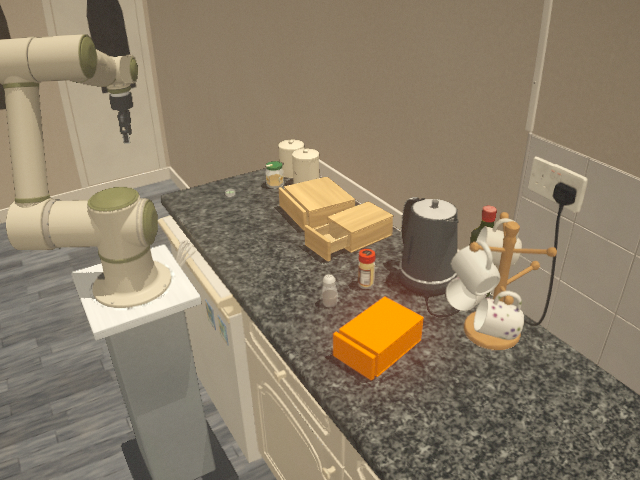

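The top view shows the wide case at about (247,195) and the narrow case at (330,200), open towards (335,250). The tea light is at (134,271), the honey jar at (138,200), the spice jar at (420,237) and the salt shaker at (425,291). There are two candidates for the narrow drawer: the wooden one at (330,200) and the orange one at (510,290). The wooden one fits, because orange is ruled out. The only tea light candidate is (134,271).

```bash
cat > h.py <<'E'
from rig import *
import cv2, numpy as np
from scipy.spatial.transform import Rotation as R
def ray(n,uv):
    c=get_calibration(n);K=c["intrinsics"];Rm=cv2.Rodrigues(c["rvec"])[0]
    p=cv2.undistortPoints(np.array(uv,float).reshape(-1,1,2),K,c["D"]).reshape(-1,2)
    return -Rm.T@c["tvec"].ravel(), np.c_[p,np.ones(len(p))]@Rm
def onz(n,uv,z):
    o,d=ray(n,uv); z=np.broadcast_to(z,(len(d),))
    return o+d*((z-o[2])/d[:,2])[:,None]
def proj(n,P):
    c=get_calibration(n)
    return cv2.projectPoints(np.array(P,float).reshape(-1,1,3),c["rvec"],c["tvec"],c["intrinsics"],c["D"])[0].reshape(-1,2)
def go(target,q=None):
    "shift in tool axes, shares of 50mm, toward target"
    s=sense();w,x,y,z=s["ee_rot"];r=R.from_quat([x,y,z,w])
    return r.inv().apply(np.array(target)-s["eef_pos"])/50
def see(n,name,box,f):
    im=cv2.cvtColor(capture(n),cv2.COLOR_RGB2BGR);x0,y0,x1,y1=box
    cv2.imwrite(f"pics/{name}.png",cv2.resize(im[y0:y1,x0:x1],None,fx=f,fy=f,interpolation=cv2.INTER_CUBIC));return im
E
python3 - <<'E'
from h import *
im=see("top","crop1",(100,140,380,340),2.8)
hsv=cv2.cvtColor(im,cv2.COLOR_BGR2HSV)
m=cv2.inRange(hsv,(10,70,110),(30,255,255));m[:, :195]=0;m[:140]=0;m[300:]=0;m[:,370:]=0
for c in cv2.findContours(m,cv2.RETR_EXTERNAL,cv2.CHAIN_APPROX_NONE)[0]:
    if cv2.contourArea(c)<300: continue
    a=cv2.approxPolyDP(cv2.convexHull(c),4,True).reshape(-1,2)
    print(cv2.contourArea(c),[(tuple(map(int,p)),tuple(np.round(q[:2]))) for p,q in zip(a,onz("top",a,75))])
print(hsv[262:281,126:144,1]); print(hsv[262:281,126:144,2])
print(onz("top",[[134,271]],13))
E
```

```text
6411.5 [((212, 152), (np.float64(765.0), np.float64(159.0))), ((290, 161), (np.float64(746.0), np.float64(-39.0))), ((281, 238), (np.float64(549.0), np.float64(-23.0))), ((200, 226), (np.float64(574.0), np.float64(177.0)))]
4775.0 [((351, 147), (np.float64(787.0), np.float64(-192.0))), ((359, 249), (np.float64(526.0), np.float64(-215.0))), ((314, 254), (np.float64(511.0), np.float64(-105.0))), ((309, 251), (np.float64(518.0), np.float64(-93.0))), ((303, 151), (np.float64(773.0), np.float64(-71.0)))]
475.5 [((369, 145), (np.float64(794.0), np.float64(-237.0))), ((208, 141), (np.float64(794.0), np.float64(171.0))), ((369, 140), (np.float64(807.0), np.float64(-237.0)))]
[[ 57  66  57  68  68  68  61  51  49  64  55  53  65  66  60  47  53  57]
 [ 64  62  60  66  71  62  60  65  77  47  67  46  59  60  53  62  63  62]
 [ 51  55  44  63  70  70  67  80  84  86  74  72  53  55  55  62  68  68]
 [ 41  49  68  58  75  78  90  89  88  87  90  86  76  66  60  72  68  58]
 [ 50  71  66  82  89  87  88  89  85  91  90  91  89  65  68  63  66  54]
 [ 55  64  72  88  92  91  92  91  90  87  90  93
[... 1770 characters left out ...]
223 216 163 140 188 204 210 217 210 210 136 115 112  92]
 [125 149 225 227 223 222 210 203 208 210 217 215 203 174 118 104  98  85]
 [100 146 220 228 217 223 222 217 215 220 218 210 201 131 106  95  88  85]
 [ 55 104 165 221 227 221 220 222 222 213 210 206 155 107 102  95  77  73]
 [ 64  66 112 173 224 223 224 226 222 218 203 153 112  98  89  97  81  74]
 [ 91  89  84  98 140 187 214 222 208 145 112 107 100  90 101 102  91  83]
 [103 105  99  92  62  92 108 111 103  86  83  90 100  86  80  87  84  81]
 [100  98  98  85  47  40  56  58  46  66 102 101  79  79  61  67  67  65]
 [ 83  83  82  73  51  46  76  84  66  79 104 111 100 104  96  85  87  75]]
[[464.39733857 353.30586114  13.        ]]
```

View pics/crop1.png

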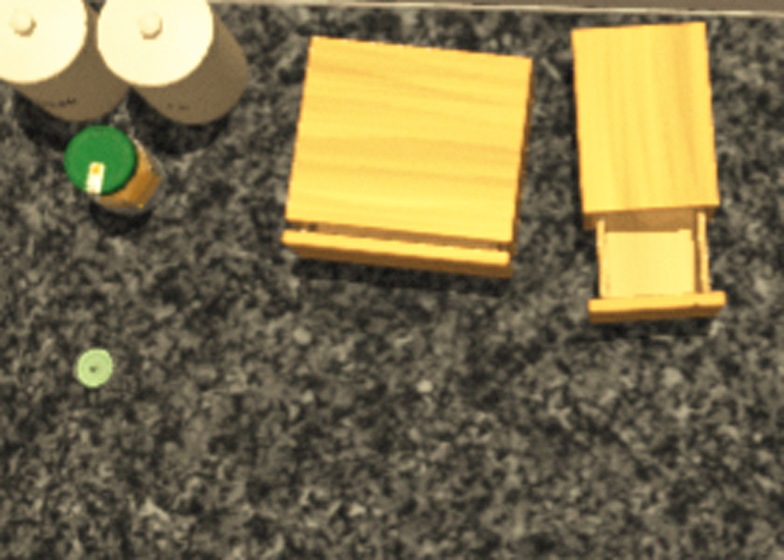

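The crop shows the tea light at (94,368), i.e. full-frame (133.6,271.4). It also shows the shut wide drawer, with case corners at (311,38), (532,58), (512,243) and (286,220), and the narrow drawer with its open tray and its panel at (590–725, 295–320).

Run:
```python
from h import *
f=lambda c:np.array(c)/2.8+[100,140]
for nm,c in(("wide",[(311,38),(532,58),(512,243),(286,220)]),("narrow",[(572,30),(705,22),(719,205),(584,215)])):
    P=onz("top",f(c),75)[:,:2];ce=P.mean(0)
    ax=(P[0]+P[1]-P[2]-P[3])/2; ay=(P[0]+P[3]-P[1]-P[2])/2
    th=np.arctan2(ax[1],ax[0]); th2=np.arctan2(-ay[0],ay[1])
    print(nm,P.round(),ce.round(1),np.linalg.norm(ax),np.linalg.norm(ay),th,th2)
print("npanel top-back,front edge",onz("top",f([(589,300),(725,293),(591,310),(724,304)]),75).round(1))
print("wpanel back edge",onz("top",f([(284,231),(512,252),(284,243),(512,264)]),75).round(1))
print(onz("top",f([(94,368)]),14))
print(onz("top",f([(100,158)]),84), onz("side",[(275,165)],84))
print(proj("side",[[464,353,14]]))
```

```text
wide [[760. 161.]
 [747. -39.]
 [577. -27.]
 [592. 173.]] [669.1  67.1] 169.42117587789025 200.24943480039656 -0.0691337100643282 -0.0730635732738636
narrow [[ 774.  -74.]
 [ 785. -194.]
 [ 616. -208.]
 [ 604.  -89.]] [ 694.5 -141.3] 170.48870471166734 119.95423969637608 0.08770975482519666 0.09545693312218946
npanel top-back,front edge [[ 527.9  -95.8   75. ]
 [ 537.1 -214.2   75. ]
 [ 519.2  -97.7   75. ]
 [ 527.4 -213.5   75. ]]
wpanel back edge [[582.4 173.9  75. ]
 [568.8 -27.1  75. ]
 [571.7 173.2  75. ]
 [558.1 -27.5  75. ]]
[[463.18044082 353.91908083  14.        ]]
[[642.00849579 338.07154851  84.        ]] [[642.95142454 332.961801    84.        ]]
[[230.17211793 191.78731219]]
```

>>> arm_command:
  steps:
    - [[0,0,0,0,0,0,-0.81],[0,0,0,0,0,0,-0.81],[0,-0.78,-0.79,0.1,0,0,0],[0,-0.78,-0.79,0.1,0,0,0],[0,-0.78,-0.79,0.2,0,0,0],[0,-0.78,-0.79,0.2,0,0,0],[0,-0.78,-0.79,0.2,0,0,0],[0,-0.78,-0.79,0.2,0,0,0]]

```text
time_s: 1.15
eef_pos: [379.8, 244.5, 195.0]
ee_rot: [0.0, 0.036, 0.999, 0.0]
force: [0.8, 1.7, -0.2]
grip_width: 0.0
grip_force: 0.0
```

```bash
cat >> h.py <<'E'
W=(np.array([669,67.]),-0.071); N=(np.array([694.5,-141.3]),0.091)
def incase(C,p):
    c,s=np.cos(C[1]),np.sin(C[1]);d=np.array(p)[:2]-C[0];return np.array([c*d[0]+s*d[1],-s*d[0]+c*d[1]])
def rep(C=W):
    s=sense();w,x,y,z=s["ee_rot"];r=R.from_quat([x,y,z,w]);xt=r.apply([1,0,0])
    print("t",round(s["time_s"],2),"pos",s["eef_pos"].round(1),"case",incase(C,s["eef_pos"]).round(1),"yawerr",round(np.arctan2(-xt[1],-xt[0])-C[1],3),"tilt",r.apply([0,0,1]).round(3),"F",s["force"].round(1),"g",round(s["grip_width"],3),s["grip_force"])
E
python3 -c "
from h import *;rep()"
```

```text
t 1.15 pos [379.8 244.5 195. ] case [-301.   156.5] yawerr -0.001 tilt [ 0.  0. -1.] F [ 0.8  1.7 -0.2] g 0.0 0.0
```

>>> arm_command:
  steps:
    - [[0,-0.75,-0.78,0.3,0,0,0],[0,-0.75,-0.78,0.4,0,0,0],[0,-0.75,-0.78,0.4,0,0,0],[0,-0.75,-0.78,0.4,0,0,0],[0,0,0,0.75,0,0,0],[0,0,0,0.75,0,0,0],[0,-0.3,0,0,0,0,0],[0,0,0,0,0,0,0]]

```text
time_s: 2.15
eef_pos: [532.7, 78.5, 45.0]
ee_rot: [-0.0, 0.036, 0.999, -0.0]
force: [0.4, -0.1, 1.0]
grip_width: -0.002
grip_force: 0.0
```

```bash
python3 -c "
from h import *;rep()"
```

```text
t 2.15 pos [532.7  78.5  45. ] case [-136.7    1.8] yawerr -0.001 tilt [-0. -0. -1.] F [ 0.4 -0.1  1. ] g -0.002 0.0
```

>>> arm_command:
  steps:
    - [[0,-0.3,0,0,0,0,0],[0,-0.1,0,0,0,0,0],[0,-0.06,0,0,0,0,0],[0,0,0,0,0,0,0]]

```text
time_s: 2.65
eef_pos: [554.3, 77.1, 45.2]
ee_rot: [-0.001, 0.036, 0.999, 0.0]
force: [-4.3, 1.3, 1.0]
grip_width: 0.001
grip_force: 0.0
```

>>> arm_command:
  steps:
    - [[0,-0.06,0,0,0,0,0],[0,-0.06,0,0,0,0,0],[0,0,0,0,0,0,0]]

```text
time_s: 3.02
eef_pos: [560.4, 76.7, 45.1]
ee_rot: [-0.001, 0.036, 0.999, 0.0]
force: [-3.8, 0.7, 1.1]
grip_width: 0.002
grip_force: 0.0
```

>>> arm_command:
  steps:
    - [[0,-0.05,0,0,0,0,0],[0,-0.04,0,0,0,0,0],[0,0,0,0,0,0,0]]

```text
time_s: 3.4
eef_pos: [560.4, 77.0, 43.3]
ee_rot: [-0.007, 0.035, 0.999, 0.0]
force: [-23.8, 0.3, 3.0]
grip_width: -0.003
grip_force: 0.0
```

>>> arm_command:
  steps:
    - [[0,1,0,0,0,0,0],[0,1,0,0,0,0,0],[0,0.6,0,-0.5,0,0,0],[0,0,0,-0.7,0,0,0],[0,0,0,-0.6,0,0,0]]

```text
time_s: 4.03
eef_pos: [436.1, 85.5, 136.9]
ee_rot: [0.001, 0.036, 0.999, -0.0]
force: [-0.0, -0.3, -0.6]
grip_width: 0.004
grip_force: 0.0
```

Run:
```python
from h import *
rep();see("top","crop2",(180,140,380,300),3.5)
```

```text
t 4.03 pos [436.1  85.5 136.9] case [-233.6    2. ] yawerr -0.001 tilt [ 0.002 -0.    -1.   ] F [-0.  -0.3 -0.6] g 0.004 0.0
```

View pics/crop2.png

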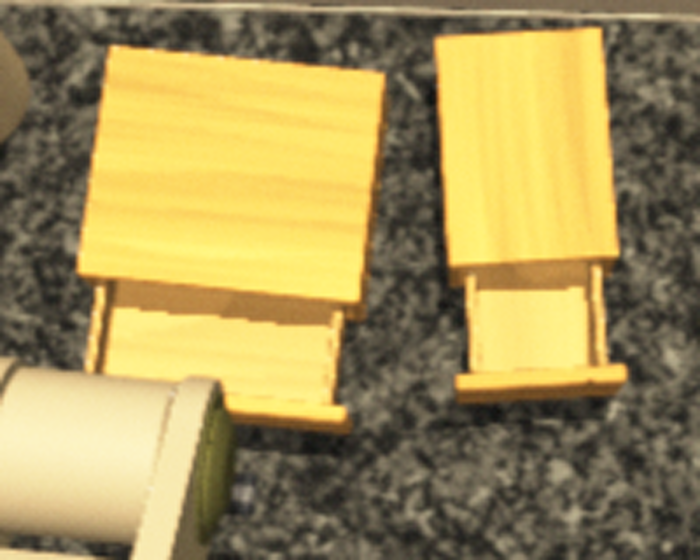

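The wide drawer popped open: its panel's lower right corner is at (347,420) in the crop, about 65 mm out. Next I hook the fingers behind the panel and pull.

>>> arm_command:
  steps:
    - [[0,-0.72,0,0,0,0,0],[0,-0.72,0,0,0,0,0],[0,-0.72,0,0,0,0,0],[0,0,0,0.8,0,0,0],[0,0,0,0.84,0,0,0],[0,0,0,0,0,0,0]]

```text
time_s: 4.82
eef_pos: [542.3, 77.8, 51.1]
ee_rot: [-0.002, 0.036, 0.999, 0.0]
force: [0.3, 0.2, 0.4]
grip_width: -0.002
grip_force: 0.0
```

>>> arm_command:
  steps:
    - [[0,0.3,0,0,0,0,0],[0,0.3,0,0,0,0,0],[0,0.3,0,0,0,0,0],[0,0.3,0,0,0,0,0],[0,0.2,0,0,0,0,0],[0,0,0,0,0,0,0]]

```text
time_s: 5.58
eef_pos: [474.5, 82.8, 54.5]
ee_rot: [0.001, 0.036, 0.999, -0.0]
force: [-0.2, -0.6, 0.7]
grip_width: -0.002
grip_force: 0.0
```

Run:
```python
from h import *
rep()
```

```text
t 5.58 pos [474.5  82.8  54.5] case [-195.2    1.9] yawerr -0.001 tilt [ 0.002 -0.    -1.   ] F [-0.2 -0.6  0.7] g -0.002 0.0
```

>>> arm_command:
  steps:
    - [[0,-0.1,0,0,0,0,0],[0,0,0,-0.95,0,0,0],[0,0,0,-0.95,0,0,0],[0.3,0.14,0.8,0,0,0,0],[0.7,0.14,0.9,0,0,0,0],[0.7,0.14,0.9,0,0,0,0],[0.7,0.14,0.9,0,0,0,0],[0.7,0.14,0.9,0,0,0,0]]

```text
time_s: 6.58
eef_pos: [459.9, 306.0, 148.2]
ee_rot: [-0.0, 0.036, 0.999, -0.0]
force: [0.5, -0.7, 0.4]
grip_width: 0.698
grip_force: 0.0
```

>>> arm_command:
  steps:
    - [[0.7,0,0.9,0,0,0,0],[0.7,0,0.1,0.8,0,0,0],[0.7,0,0,0.8,0,0,0],[0.7,0,0,0,0,0,0]]

```text
time_s: 7.08
eef_pos: [462.3, 353.7, 65.8]
ee_rot: [-0.003, 0.036, 0.999, -0.001]
force: [-0.5, 0.5, 0.5]
grip_width: 0.702
grip_force: 0.0
```

Run:
```python
from h import *
rep();print(go([463.2,353.9,13])*50)
see("side","crop3",(180,140,440,290),3)
im=capture("top");cv2.imwrite("pics/t3.png",im[:,:,::-1])
```

```text
t 7.08 pos [462.3 353.7  65.8] case [-226.5  271.3] yawerr -0.001 tilt [-0.006 -0.003 -1.   ] F [-0.5  0.5  0.5] g 0.702 0.0
[-1.16426183  0.45068255 52.78356454]
```

View pics/crop3.png

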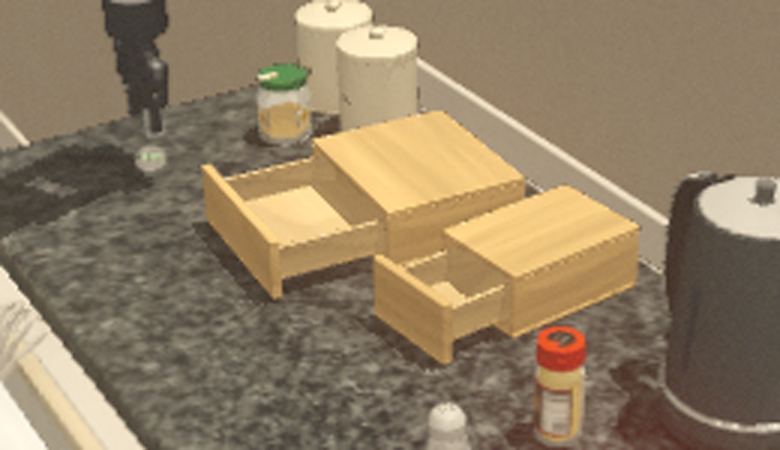

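The side view shows the wide drawer fully out, its panel corner at (275,295) in the crop. The gripper is right above the candle at (150,158). Next I descend and grasp.

>>> arm_command:
  steps:
    - [[0.7,0,0,0.6,0,0,0],[0.7,0,0,0.48,0,0,0],[0.7,0,0,0,0,0,0],[0.7,0,0,0,0,0,0]]
  squeeze: 25

```text
time_s: 7.68
eef_pos: [464.6, 354.7, 16.3]
ee_rot: [0.001, 0.036, 0.999, 0.001]
force: [1.0, -0.5, -0.1]
grip_width: 0.705
grip_force: 0.0
```

>>> arm_command:
  steps:
    - [[0.6,0,0,0.04,0,0,0],[0.2,0,0,0,0,0,0],[0.2,0,0,0,0,0,0],[0.2,0,0,0,0,0,0],[0.2,0,0,0,0,0,0]]
  squeeze: 25

```text
time_s: 8.3
eef_pos: [463.7, 354.4, 13.2]
ee_rot: [0.0, 0.036, 0.999, 0.0]
force: [-1.4, -0.5, 6.1]
grip_width: 0.429
grip_force: 25.0
```

>>> arm_command:
  steps:
    - [[0.2,0,0,-0.5,0,0,0],[0.2,0,0,-0.8,0,0,0],[0.2,0,0,-0.7,0,0,0],[0.2,0,-0.8,0,0,0,0],[0.2,-0.3,-0.8,0,0,0,0],[0.2,-0.3,-0.8,0,0,0,0],[0.2,-0.3,-0.8,0,0,0,0],[0.2,-0.3,-0.8,0,0,0,0]]

```text
time_s: 9.3
eef_pos: [509.2, 149.1, 112.5]
ee_rot: [0.0, 0.036, 0.999, 0.0]
force: [0.2, -0.8, -0.5]
grip_width: 0.427
grip_force: 25.4
```

>>> arm_command:
  steps:
    - [[0.2,-0.3,-0.8,0,0,0,0],[0.2,0,-0.6,0,0,0,0],[0.2,0,0,0.7,0,0,0],[0.2,0,0,0.4,0,0,0],[0.2,0,0,0,0,0,0]]

```text
time_s: 9.93
eef_pos: [518.2, 79.5, 56.4]
ee_rot: [-0.001, 0.036, 0.999, 0.0]
force: [0.9, -0.5, 0.3]
grip_width: 0.428
grip_force: 25.4
```

Run:
```python
from h import *
rep()
see("side","crop4",(220,140,420,280),4)
```

```text
t 9.93 pos [518.2  79.5  56.4] case [-151.3    1.8] yawerr -0.001 tilt [-0.003  0.    -1.   ] F [ 0.9 -0.5  0.3] g 0.428 25.356261537336113
```

View pics/crop4.png

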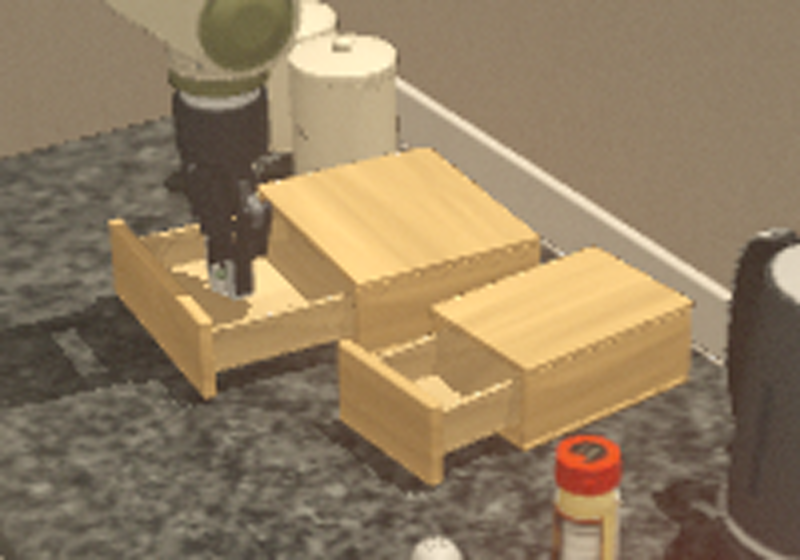

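The gripper is over the open drawer with the candle between its fingers at (222,275) in the crop. Next I lower it.

>>> arm_command:
  steps:
    - [[0.2,0,0,0.2,0,0,0],[0.2,0,0,0.14,0,0,0],[0.2,0,0,0,0,0,0],[0.2,0,0,0,0,0,0]]

```text
time_s: 10.48
eef_pos: [519.0, 79.6, 40.5]
ee_rot: [0.0, 0.036, 0.999, -0.0]
force: [-0.3, 0.0, 0.4]
grip_width: 0.431
grip_force: 25.4
```

>>> arm_command:
  steps:
    - [[0.2,0,0,0.04,0,0,0],[0.2,0,0,0,0,0,0]]

```text
time_s: 10.72
eef_pos: [518.9, 79.5, 38.3]
ee_rot: [0.0, 0.036, 0.999, -0.0]
force: [0.3, -0.4, -0.4]
grip_width: 0.428
grip_force: 25.4
```

>>> arm_command:
  steps:
    - [[0.48,0,0,0.01,0,0,0],[0.6,0,0,0,0,0,0],[0.7,0,0,0,0,0,0],[0.7,0,0,0,0,0,0],[0.7,0,0,-0.5,0,0,0],[0.7,0,0,-0.9,0,0,0],[0.7,0,0,-0.9,0,0,0],[0,0.9,0,0,0,0,0]]

```text
time_s: 11.72
eef_pos: [476.4, 82.4, 155.9]
ee_rot: [0.004, 0.036, 0.999, -0.0]
force: [-0.4, -0.1, -0.2]
grip_width: 0.501
grip_force: 0.0
```

>>> arm_command:
  steps:
    - [[0,0.9,0,0,0,0,0],[0,0.2,0,0,0,0,0],[0,0,0,0,0,0,0]]

```text
time_s: 12.1
eef_pos: [419.5, 86.7, 153.2]
ee_rot: [0.001, 0.036, 0.999, -0.0]
force: [1.0, 0.1, 0.3]
grip_width: 0.003
grip_force: 0.0
```

Run:
```python
from h import *
rep()
see("side","crop5",(220,140,420,280),4)
```

```text
t 12.1 pos [419.5  86.7 153.2] case [-250.2    1.9] yawerr -0.001 tilt [ 0.001 -0.    -1.   ] F [1.  0.1 0.3] g 0.003 0.0
```

View pics/crop5.png

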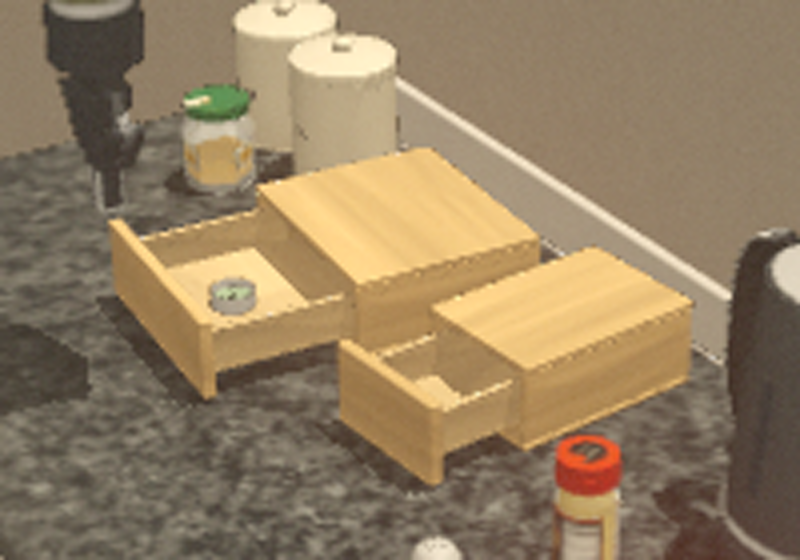

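The candle stands flat in the drawer, at (232,296) in the crop. Next I push the drawer in.

>>> arm_command:
  steps:
    - [[0,0.2,0,0.4,0,0,0],[0,0,0,0.9,0,0,0],[0,0,0,0.86,0,0,0],[0,-0.3,0,0,0,0,0],[0,-0.3,0,0,0,0,0],[0,-0.35,0,0,0,0,0],[0,-0.4,0,0,0,0,0],[0,-0.4,0,0,0,0,0]]

```text
time_s: 13.15
eef_pos: [497.2, 80.9, 44.0]
ee_rot: [-0.001, 0.036, 0.999, -0.0]
force: [-5.6, -0.8, 2.4]
grip_width: 0.001
grip_force: 0.0
```

>>> arm_command:
  steps:
    - [[0,-0.4,0,0,0,0,0],[0,-0.3,0,0,0,0,0],[0,-0.2,0,0,0,0,0],[0,-0.1,0,0,0,0,0],[0,0,0,0,0,0,0]]

```text
time_s: 13.78
eef_pos: [546.5, 77.5, 43.7]
ee_rot: [-0.001, 0.036, 0.999, 0.0]
force: [-3.0, 0.4, -0.5]
grip_width: -0.002
grip_force: 0.0
```

Run:
```python
from h import *
rep()
```

```text
t 13.78 pos [546.5  77.5  43.7] case [-122.9    1.7] yawerr -0.001 tilt [-0.002  0.    -1.   ] F [-3.   0.4 -0.5] g -0.002 0.0
```

Now the slow final push of about 13 mm to the stop.

>>> arm_command:
  steps:
    - [[0,-0.08,0,0,0,0,0],[0,-0.08,0,0,0,0,0],[0,-0.06,0,0,0,0,0],[0,-0.05,0,0,0,0,0],[0,0,0,0,0,0,0]]

```text
time_s: 14.4
eef_pos: [558.8, 76.7, 43.5]
ee_rot: [-0.002, 0.036, 0.999, 0.0]
force: [-5.9, 1.1, -1.8]
grip_width: 0.001
grip_force: 0.0
```

>>> arm_command:
  steps:
    - [[0,-0.06,0,0,0,0,0],[0,-0.03,0,0,0,0,0],[0,0,0,0,0,0,0]]

```text
time_s: 14.78
eef_pos: [560.4, 76.9, 42.8]
ee_rot: [-0.006, 0.036, 0.999, 0.0]
force: [-21.6, 0.8, 4.7]
grip_width: -0.003
grip_force: 0.0
```

>>> arm_command:
  steps:
    - [[0,0.8,0,0,0,0,0],[0,1,0,0,0,0,0],[0,1,0,-0.4,0,0,0],[0,0,0,-0.4,0,0,-0.54],[0,0,0,-0.4,0,0,-0.54],[0,0,0,-0.4,0,0,0],[0,0,0,0,0,0,0]]

```text
time_s: 15.65
eef_pos: [426.1, 86.2, 125.7]
ee_rot: [0.002, -0.045, 0.999, -0.0]
force: [0.5, 0.5, -0.3]
grip_width: 0.002
grip_force: 0.0
```

Run:
```python
from h import *
rep(N)
see("top","crop6",(180,140,380,300),3.5)
```

```text
t 15.65 pos [426.1  86.2 125.7] case [-246.6  250.9] yawerr -0.001 tilt [ 0.004 -0.    -1.   ] F [ 0.5  0.5 -0.3] g 0.002 0.0
```

View pics/crop6.png

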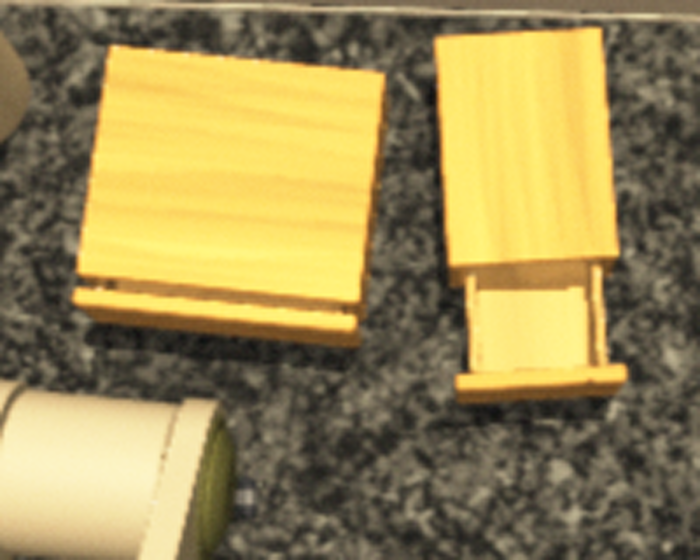

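The wide drawer is shut with the normal 9 mm gap, its panel at (75–360, 290–345) in the crop. Next is the narrow one.

>>> arm_command:
  steps:
    - [[0,0,-0.8,0,0,0,0],[0,0,-0.85,0,0,0,0],[0,0,-0.85,0,0,0,0],[0,0,-0.85,0,0,0,0],[0,0,-0.85,0,0,0,0],[0,0,-0.8,0.3,0,0,0],[0,0,0,0.7,0,0,0],[0,0,0,0.66,0,0,0]]

```text
time_s: 16.7
eef_pos: [446.8, -163.0, 39.6]
ee_rot: [-0.0, -0.044, 0.999, 0.0]
force: [0.2, -1.1, 0.4]
grip_width: -0.002
grip_force: 0.0
```

>>> arm_command:
  steps:
    - [[0,-0.4,0,0,0,0,0],[0,-0.4,0,0,0,0,0],[0,-0.3,0,0,0,0,0],[0,-0.3,0,0,0,0,0],[0,-0.3,0,0,0,0,0],[0,-0.3,0,0,0,0,0],[0,-0.3,0,0,0,0,0],[0,0,0,0,0,0,0]]

```text
time_s: 17.7
eef_pos: [561.3, -152.2, 40.1]
ee_rot: [-0.001, -0.045, 0.999, 0.0]
force: [-2.8, -2.0, -1.4]
grip_width: 0.004
grip_force: 0.0
```

Run:
```python
from h import *
rep(N)
```

```text
t 17.7 pos [ 561.3 -152.2   40.1] case [-133.6    1.3] yawerr -0.001 tilt [-0.002  0.001 -1.   ] F [-2.8 -2.  -1.4] g 0.004 0.0
```

Another 22 mm in slow steps.

>>> arm_command:
  steps:
    - [[0,-0.2,0,0,0,0,0],[0,-0.1,0,0,0,0,0],[0,-0.06,0,0,0,0,0],[0,-0.06,0,0,0,0,0],[0,-0.05,0,0,0,0,0],[0,0,0,0,0,0,0]]

```text
time_s: 18.45
eef_pos: [583.5, -150.1, 40.1]
ee_rot: [-0.002, -0.045, 0.999, 0.001]
force: [-4.2, -1.4, -1.0]
grip_width: 0.0
grip_force: 0.0
```

>>> arm_command:
  steps:
    - [[0,-0.06,0,0,0,0,0],[0,-0.03,0,0,0,0,0],[0,0,0,0,0,0,0]]

```text
time_s: 18.82
eef_pos: [586.5, -149.8, 40.1]
ee_rot: [-0.004, -0.045, 0.999, 0.001]
force: [-14.8, -1.4, 4.2]
grip_width: -0.001
grip_force: 0.0
```

>>> arm_command:
  steps:
    - [[0,-0.03,0,0,0,0,0],[0,0,0,0,0,0,0]]

```text
time_s: 19.08
eef_pos: [586.5, -149.8, 40.2]
ee_rot: [-0.006, -0.045, 0.999, 0.001]
force: [-25.8, -3.8, 10.7]
grip_width: -0.002
grip_force: 0.0
```

At the stop, so I let go and retreat.

>>> arm_command:
  steps:
    - [[0,0.8,0,0,0,0,0],[0,1,0,0,0,0,0],[0,1,0,-0.4,0,0,0],[0,0,0,-0.8,0,0,0],[0,0,0,-0.8,0,0,0],[0,0,0.9,0,0,0,0],[0,0,0.9,0,0,0,0],[0,0,0,0,0,0,0]]

```text
time_s: 20.08
eef_pos: [442.9, -70.6, 141.3]
ee_rot: [-0.0, -0.047, 0.999, 0.0]
force: [-0.3, -1.1, -0.1]
grip_width: -0.0
grip_force: 0.0
```

Run:
```python
from h import *
rep(N)
see("side","crop7",(220,140,420,320),3)
```

```text
t 20.07 pos [442.9 -70.6 141.3] case [-244.2   93.3] yawerr 0.002 tilt [-0.     0.001 -1.   ] F [-0.3 -1.1 -0.1] g -0.0 0.0
```

View pics/crop7.png

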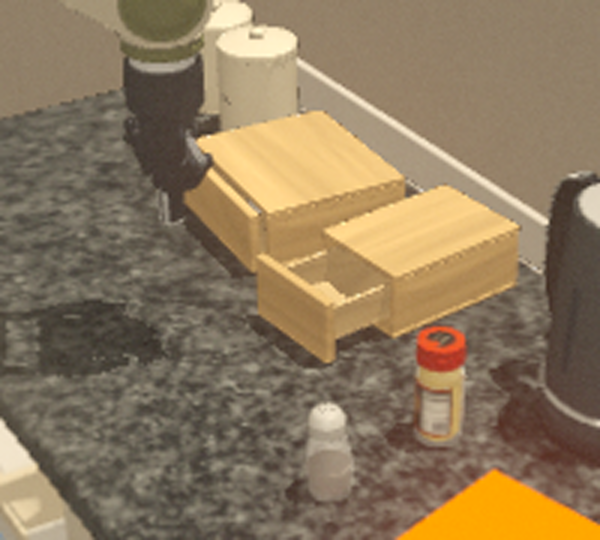

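The wide drawer stays shut, but the narrow one popped open again (panel corner at (332,360) in the crop): my staged presses counted as a second press. I'll push it again in one continuous stroke with an immediate release.

>>> arm_command:
  steps:
    - [[0,0,-0.92,0,0,0,0],[0,0,-0.92,0,0,0,0],[0,0,0,0.7,0,0,0],[0,0,0,0.7,0,0,0],[0,0,0,0.6,0,0,0],[0,-0.4,0,0,0,0,0],[0,-0.4,0,0,0,0,0],[0,-0.4,0,0,0,0,0]]

```text
time_s: 21.12
eef_pos: [512.0, -160.0, 41.2]
ee_rot: [-0.0, -0.044, 0.999, -0.0]
force: [-0.4, -0.0, -0.5]
grip_width: -0.002
grip_force: 0.0
```

>>> arm_command:
  steps:
    - [[0,-0.4,0,0,0,0,0],[0,-0.4,0,0,0,0,0],[0,-0.3,0,0,0,0,0],[0,0,0,0,0,0,0],[0,0,0,0,0,0,0]]

```text
time_s: 21.75
eef_pos: [565.4, -154.5, 41.1]
ee_rot: [-0.001, -0.045, 0.999, 0.0]
force: [-3.6, -1.1, -1.6]
grip_width: 0.0
grip_force: 0.0
```

Run:
```python
from h import *
rep(N)
```

```text
t 21.75 pos [ 565.4 -154.5   41.1] case [-129.8   -1.5] yawerr -0.002 tilt [-0.001  0.    -1.   ] F [-3.6 -1.1 -1.6] g 0.0 0.0
```

>>> arm_command:
  steps:
    - [[0,-0.16,0,0,0,0,0],[0,-0.16,0,0,0,0,0],[0,-0.14,0,0,0,0,0],[0,0.3,0,0,0,0,0],[0,1,0,0,0,0,0],[0,1,0,-0.4,0,0,0],[0,0.5,0,-0.8,0,0,0],[0,0,0,-0.8,0,0,0]]

```text
time_s: 22.75
eef_pos: [448.3, -164.7, 143.0]
ee_rot: [0.0, -0.044, 0.999, 0.0]
force: [0.5, 0.3, 0.9]
grip_width: -0.003
grip_force: 0.0
```

Run:
```python
from h import *
rep(N)
see("side","crop8",(220,140,420,320),3)
im=capture("top");cv2.imwrite("pics/t8.png",im[:,:,::-1])
```

```text
t 22.75 pos [ 448.3 -164.7  143. ] case [-247.3   -0.9] yawerr -0.003 tilt [ 0.  0. -1.] F [0.5 0.3 0.9] g -0.003 0.0
```

View pics/crop8.png

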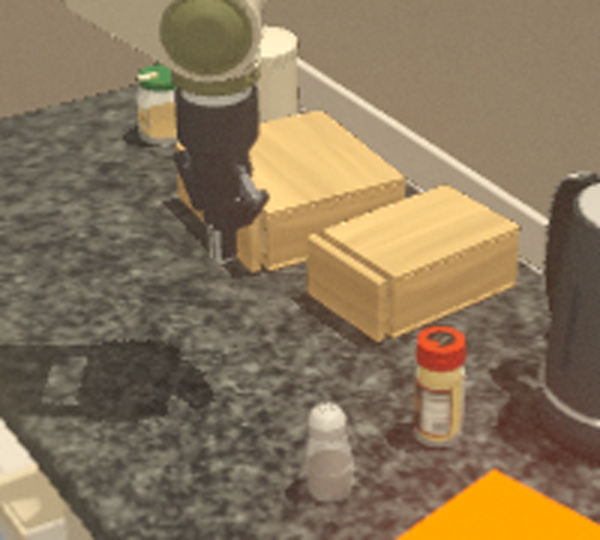

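Both drawers now look shut, with the narrow panel at (308–390, 235–340) in the crop and the jars and shaker unmoved. I've used all my picture views, so I'll check the gaps numerically once the arm is out of the way.

>>> arm_command:
  steps:
    - [[0,0.8,0.8,-0.5,0,0,0],[0,0.8,0.8,-0.5,0,0,0],[0,0,0.8,-0.5,0,0,0],[0,0,0.8,0,0,0,0],[0,0,0.8,0,0,0,0],[0,0,0,0,0,0,0],[0,0,0,0,0,0,0],[0,0,0,0,0,0,0]]

```text
time_s: 23.85
eef_pos: [352.3, 26.8, 216.6]
ee_rot: [-0.0, -0.044, 0.999, -0.0]
force: [0.3, 0.0, -0.7]
grip_width: -0.002
grip_force: 0.0
```

Run:
```python
from h import *
rep(W)
im=cv2.cvtColor(capture("top"),cv2.COLOR_RGB2GRAY).astype(np.float32)
xs=np.arange(-125,-70,2.5);print(xs)
for C,hw in((W,100),(N,60)):
    c,s=np.cos(C[1]),np.sin(C[1])
    acc=[]
    for y in np.linspace(-hw*.85,hw*.85,30):
        P=np.c_[C[0][0]+c*xs-s*y,C[0][1]+s*xs+c*y,75+0*xs]
        uv=proj("top",P).astype(np.float32)
        acc.append(cv2.remap(im,uv[None,:,0],uv[None,:,1],cv2.INTER_LINEAR)[0])
    print(np.median(acc,0).round().astype(int))
```

```text
t 23.85 pos [352.3  26.8 216.6] case [-313.   -62.6] yawerr 0.16 tilt [-0. -0. -1.] F [ 0.3  0.  -0.7] g -0.002 0.0
[-125.  -122.5 -120.  -117.5 -115.  -112.5 -110.  -107.5 -105.  -102.5
 -100.   -97.5  -95.   -92.5  -90.   -87.5  -85.   -82.5  -80.   -77.5
  -75.   -72.5]
[ 39  38  37  45  67  84  86  94 136 199 227 229 224 186 144 136 143 182
 222 226 225 227]
[ 46  46  49  60  81  83  81  86 123 188 218 221 214 177 143 134 138 174
 217 222 223 223]
```

Both gap profiles match d = 0: panel top from about −105 to −93 mm, then the 9 mm gap. Both held for over a second after release. Handing in.

```bash
python3 -c "
from rig import *
print(finish_job())"
```

```text
the job is handed in; nothing more can be done
None
```

I set the tea light flat in the wide drawer and pushed both drawers shut; they were still shut over a second after release, when I handed the job in at about 24 s. The narrow drawer popped open once and was pushed shut again; the jars and salt shaker were not touched.

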